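# Start the clamping screw of the flask press

## Robot

A 6-joint arm with a two-finger parallel gripper is mounted at the origin on the work surface. World frame = base frame: x ahead of the robot, y to its left, z up, the work surface at z = 0. Lengths are in mm, angles in rad, forces in N, time in s.
With the tool pointing down it reaches from about 300 to 775 mm from the base axis. Payload 14.6 kg.
Tool frame: the origin (TCP) lies between the finger pads; the fingertips stand ahead of it and the grasp point (between the pads) lies 11 mm behind it (manip.finger_overhang is the z of the fingertips in the tool frame, in mm); z points along the fingers, y is the line along which they close (so a half turn about z gives the same grasp; the last joint's range is limited). The gripper opens to 94 mm and grips with 3 to 60 N. Pads are 16 mm wide; open, the fingers measure 119 mm over their backs; the gripper's body (75 mm by 177 mm) begins 78 mm behind the grasp point.
Start: joints at [-1.335, 0.3, 1.521, -0, 1.321, -0.067], TCP at [164, -524.97, 213.446] pointing down, gripper open.
Joint ranges: [-3.03, 3.03], [-0.79, 2.21], [0.23, 2.52], [-1.04, 4.18], [0, 3.07], [-2.55, 2.55]. Speed limits (rad/s): [2.22, 2.22, 2.57, 3.14, 3.14, 3.14].

## Interface

Orientations are given as [roll, pitch, yaw] about the fixed x, y, z axes, in that order (R = Rz(yaw) Ry(pitch) Rx(roll)).
In Python, from cell import manip gives the robot as it stands.
- The arm moves only by the tool jog_arm, never from a script. Its argument "series" is a list of rows, each a list of 7 numbers: the shift along the world's x, y, z as a fraction of full scale, then the turn, a rotation vector about the world's x, y, z as a fraction of full scale, then the closure, from 0 (fully open) to 1 (shut). In form: [[dx, dy, dz, wx, wy, wz, fingers], ...]. A call has 1 to 8 rows; each row is the pose to reach, as a shift and turn from the pose commanded when the call began; what a row does not reach only later rows make up. Full scale, the value 1, is 120 mm for a shift and 90 degrees for a turn. A row lasts 1/12 s, in which the tool goes at most 41.7 mm and 7.16 degrees, less where a joint would pass 70% of its speed; a pose out of reach is approached as far as the arm can. A call with a number of a shift or a turn outside -1 to 1 is refused whole. A call with a gripper value outside its range is refused whole. The fingers move at their own pace and stop on an object; "grip_force" is the grip in N (left out, the last holds). Time passes only in rows, so rows that repeat a pose let the fingers close. It gives the time, the measured TCP pose, the force, the opening and the grip force at its end, in the units of the state.
- manip.read_state(): the state, without advancing time (a new reading comes with each control period).
- manip.camera(name): name is "side" or "top" or "wrist"; returns a dict with "frame" (400x640x3 uint8, red, green, blue), "vfov" (degrees; the focal length in pixels is half the picture's height over the tangent of half this angle, whatever the lens; pixels are square), "cx", "cy" (the principal point, pixels), "k1" (the pictures are not rectified: a ray, as slopes to the right and down, at radius r is drawn at 1 + k1 r^2 times it, then the intrinsics apply), "R" (3x3) and "t" (3): a world point X has camera coordinates R X + t; the wrist camera has in their place "hand_eye" (4x4, takes a point from camera to tool coordinates, whose origin is the TCP and whose axes are the flange's). Camera axes: x right, y down, z forward; pixel columns grow to the right and rows downward; lengths in mm; the calibration is good to about 2 mm. A picture is of the moment at which its call begins: read the wrist's pose just before it. There is no depth.
- manip.sign_off(): hands the job in; it is judged then, once.
The state is a dict: "clock": time; "joints": joint angles; "qd": joint speeds; "effort": joint torques, N m; "eef_pos": TCP position; "eef_rot": TCP orientation; "wrist_force": force on the tool from outside, world axes, zero at the start; "moment": the same for the moment, N m; "finger_gap": finger opening in mm; "finger_force": force on a finger pad.
Only numpy, scipy, OpenCV 4.12 (cv2) and the standard library are available. Lean on these libraries where they do the work, as an engineer would, in place of code of your own. Each camera call takes 0.05 s, during which the arm holds its last target. There are 200 camera calls.

## Task

Slide the clear splash screen of the flask press all the way down by its handle. Then start the clamping screw that stands loose in the boss, without lifting it out: turn it backward (anticlockwise from above) until you feel its thread drop, then forward (clockwise) one full turn from the drop. Finish while holding: the gripper keeps its grip on the screw's head at the end and does not let go; leave the bowl and the jar where they are.

Things in the scene. Friction and masses are not known exactly. Their poses are not given: they have to be found in the camera images.
- press: Fixed screw press: grey base 240 x 270 mm, 12 mm thick, two columns, grey crosshead 160 mm long in y (top at z = 115 mm) with a round steel threaded boss in its middle, brass flask below. Origin on the bench under the screw's axis; z up, x away from the splash screen, which stands 95 mm from the axis at -x (robot's side) between two posts (24 x 14 mm, 215 mm high, y = +-115 mm).
- boss_rim (a point): Centre of the boss's upper rim, 135 mm above the bench; axes as the press. The boss is 54 mm across, its bore 34 mm, with one right-handed ridge of thread inside (24 mm across, pitch 8 mm, 2.25 turns, 3 mm thick), greased (friction 0.2).
- boss_start (a point): Where the boss's thread begins: its upper end, 7 mm below the rim, on the +x side, directly under a small steel rib (14 x 6 mm, 5 mm tall) on the rim. The thread runs down clockwise from here.
- screw: Loose steel clamping screw, about 0.4 kg, 116 mm tall, upright in the boss, thread end on the boss's first turn. Origin at the centre of its lower tip, z up, x towards the ball on its head. Turned anticlockwise it climbs 8 mm per turn until the ball passes the rib (tip then 96 mm above the bench); there it drops 8 mm. One turn clockwise from the drop: ball over the rib, tip at 80 mm.
- screw_start (a point): Lower end of the screw's thread, 32 mm above its tip, under the ball. Core 21 mm across, thread 31 mm, right-handed, pitch 8 mm, 2.25 turns, 3 mm thick; 2 mm of axial play once caught. It does not turn by itself; before the drop it leans by up to 4 degrees.
- screw_bar (a point): Centre of the top of the screw's head, 116 mm above its tip; axes as the screw. An upright flat bar 58 mm long (x), 14 mm thick (y), 26 mm tall over a collar 28 mm across: grip from above across its thickness, fingertips at most 26 mm below this point. Fingers 18 to 20 mm apart turn it like a spanner and let it climb and drop freely.
- screw_ball (a point): Centre of the 20 mm steel ball at the +x end of the bar, 32 mm from the screw's axis, 13 mm below the bar's top.
- sash (a joint): Height of the splash screen: 0 fully raised, 0.110 m fully down (downward positive). It stays where it is left; about 4 N pushes it down, about 13 N lifts it.
- sash_grip (a point): Centre of the top edge of the splash screen's black handle: a bar 120 mm long (press's y), 14 mm thick (x), 30 mm tall, on top of a clear panel 6 mm thick, 214 mm wide, 130 mm tall. Top 327 mm above the bench fully raised, 217 mm fully down. The screw's head comes within 45 mm behind it: open the fingers only to about 40 mm here.
- bowl: Dark rubber mixing bowl, 110 mm across, 65 mm tall, beside the press on its +y side; origin at the centre of its underside. Leave alone.
- jar: White closed jar, 70 mm across, 85 mm tall, beside the press on its -y side; origin at the centre of its underside. Leave alone.
Things that resemble listed ones, but are neither listed nor needed, are in the scene too. Of the things like the screw, leave any that is red or turquoise; of the rest the smaller one is meant.

How it is judged:
By the outcome, as a careful person would: the job done as asked, in the order asked, and still so for the second after the job is handed in, while the arm keeps its last pose, push and grip.
It also fails if it takes over 72 s, if anything falls off the work surface, if the arm or the gripper's body presses on something with over 40 N, if the wrist force passes 120 N, or if a joint passes its speed limit or range.

## Working session

There is one attempt and no reset: what is moved stays moved. The work goes in short steps, Python scripts to look and compute and a tool call to move; the robot and the scene stay as the last step left them, time stands still between calls to the robot, and variables do not carry over. Pictures are saved under pics/ and viewed, at most 10 in all, crops included, and the job is handed in when it is done.

Besides the shell and the picture viewer there is one more tool, called after ">>>" by a JSON object that holds its "api" and its "payload", one argument or row to a line. jog_arm: Moves the arm, as the interface text tells. Its arguments: {"type":"object","properties":{"series":{"type":"array"},"grip_force":{"type":"number"}},"required":["series"]}

```bash
mkdir -p pics; ls
cat > h.py <<'E'
import numpy as np,cv2
from cell import manip
def snap(n,f):
    c=manip.camera(n); cv2.imwrite('pics/'+f,c['frame'][:,:,::-1]); np.save('pics/%s.npy'%f,c,allow_pickle=True); return c
def ray(c,u,v,pose=None):
    f=200/np.tan(np.radians(c['vfov'])/2); d=np.array([(u-c['cx'])/f,(v-c['cy'])/f]); s=d.copy()
    for _ in range(20): s=d/(1+c['k1']*(s@s))
    r=np.array([s[0],s[1],1.])
    R=np.array(c['R']);t=np.array(c['t']); return -R.T@t,R.T@r
def plane(c,u,v,z):
    o,r=ray(c,u,v); return o+r*(z-o[2])/r[2]
def proj(c,X):
    f=200/np.tan(np.radians(c['vfov'])/2); p=np.array(c['R'])@np.array(X,float)+c['t']; s=p[:2]/p[2]; s=s*(1+c['k1']*(s@s)); return s*f+[c['cx'],c['cy']]
def tri(a,ua,b,ub):
    (o1,r1),(o2,r2)=ray(a,*ua),ray(b,*ub); k=np.linalg.lstsq(np.c_[r1,-r2],o2-o1,rcond=None)[0]
    p,q=o1+r1*k[0],o2+r2*k[1]; return (p+q)/2,np.linalg.norm(p-q)
def load(f): return np.load('pics/%s.npy'%f,allow_pickle=True).item()
E
python3 - <<'E'
from h import *
for n in('top','side'):
    c=snap(n,n+'1.png'); print(n,c['vfov'],c['k1'],-np.array(c['R']).T@c['t'],np.array(c['R'])[2])
s=manip.read_state(); print(s, manip.finger_overhang)
E
```

```text
pics
top 55.344744168919995 -0.08319865250144619 [ 434.41818032   61.4184797  1182.0702005 ] [ 1.34082688e-01 -6.09835498e-04 -9.90969960e-01]
side 49.52939257345114 0.024987901836221196 [ 453.34950475 -840.09112727  861.20368885] [ 0.11312799  0.80216873 -0.58628268]
{'clock': 0.1, 'joints': array([-1.33462679e+00,  3.00435536e-01,  1.52152173e+00,  7.17591239e-06,
        1.32066928e+00, -6.66118522e-02]), 'qd': array([-0.00020007, -0.00096965, -0.00062287,  0.00021003, -0.00016017,
       -0.00146114]), 'effort': array([ 1.16204894e-03, -5.32641149e+01, -3.53284550e+01,  7.09366612e-02,
        2.34847638e-02, -6.78352649e-05]), 'eef_pos': array([ 163.93782943, -524.76792483,  212.930929  ]), 'eef_rot': array([-3.14056151e+00, -7.57540471e-05,  3.02779568e-01]), 'wrist_force': array([-0.37493976,  0.07128976, -0.3728436 ]), 'moment': array([ 0.02279767,  0.05023171, -0.02822871]), 'finger_force': 0.0, 'finger_gap': 93.88593599435781} 8.0
```

View pics/top1.png

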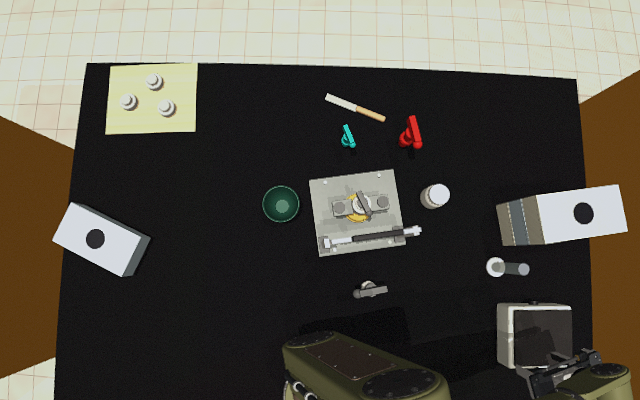

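View pics/side1.png

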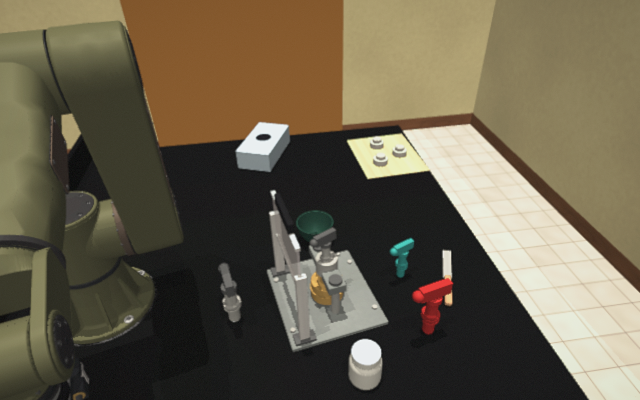

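The top view shows the press near (357,213), with its handle along (325,242)-(420,232) and the screw head near (362,205). The side view shows the handle at about (282,212) and the screw head at about (323,243). A grey decoy stands free at (370,290) in the top view. I'll enlarge both.

Run:
```python
from h import *
a=cv2.imread('pics/top1.png')[160:265,300:430]; b=cv2.imread('pics/side1.png')[180:355,255:395]
a=cv2.resize(a,(650,525),interpolation=cv2.INTER_CUBIC); b=cv2.resize(b,(480,600),interpolation=cv2.INTER_CUBIC)
b=cv2.resize(cv2.imread('pics/side1.png')[180:350,250:400],(529,600),interpolation=cv2.INTER_CUBIC)
g=lambda i:np.clip(255*(i/255.)**.6,0,255)
cv2.imwrite('pics/a.png',g(a));cv2.imwrite('pics/b.png',g(b))
```

```text
[ WARN:0@0.611] global loadsave.cpp:1063 imwrite_ Unsupported depth image for selected encoder is fallbacked to CV_8U.
```

View pics/a.png

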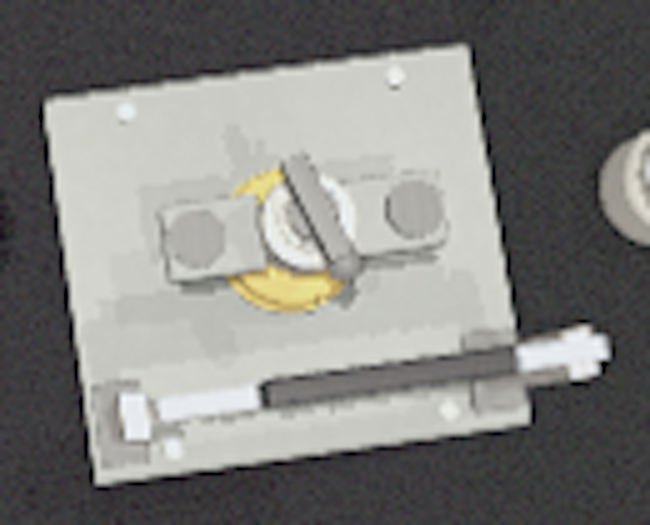

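View pics/b.png

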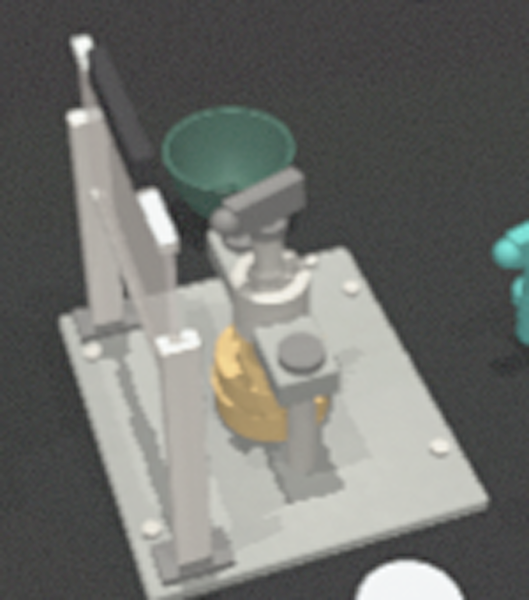

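The top crop gives the base corners (44,101), (468,44), (532,424) and (97,486). The boss centre is about (308,222), the bar runs from (297,165) to (345,262) with the ball at its -x end, and the handle's top runs from (265,393) to (517,358). In the side crop the handle ends are near (98,55) and (140,155), and the ball is at (225,220).

Run:
```python
from h import *
T=load('top1.png');S=load('side1.png')
A=lambda u,v:(300+(u+.5)/5-.5,160+(v+.5)/5-.5)
B=lambda u,v:(250+(u+.5)/3.527-.5,180+(v+.5)/3.529-.5)
P=[plane(T,*A(*p),12)[:2] for p in((44,101),(468,44),(532,424),(97,486))]
print('base',np.round(P,1),'ctr',np.mean(P,0))
for i in range(4): d=P[(i+1)%4]-P[i]; print(np.linalg.norm(d),np.degrees(np.arctan2(d[1],d[0])))
print('boss',plane(T,*A(308,222),135))
c=[plane(T,*A(*p),115)[:2] for p in((199,240),(414,210))]; print('caps',c,np.mean(c,0))
h=[plane(T,*A(*p),327) for p in((265,393),(517,358))]; print('handle',h,np.mean(h,0),np.linalg.norm(h[0]-h[1]))
hs=[plane(S,*B(*p),327) for p in((101,50),(145,150))]; print('handle side',hs,np.mean(hs,0))
print('ball tri',tri(T,A(345,268),S,B(225,220)))
print('bar far end tri',tri(T,A(297,163),S,B(295,176)))
```

```text
base [[ 656.8   72.7]
 [ 701.5 -193. ]
 [ 464.6 -232.8]
 [ 420.    33.4]] ctr [560.7332969  -79.93552921]
269.4450867607321 -80.46066483740057
240.24247934517066 -170.4663566066258
269.893473740449 99.50536389672982
240.08291988782972 9.426643324108404
boss [569.70625309 -76.82230078 135.        ]
caps [array([560.26664256, -17.99774432]), array([ 580.89591987, -139.65144088])] [570.58128121 -78.8245926 ]
handle [array([467.21008446, -33.14466167, 327.        ]), array([ 485.89896055, -146.77829752,  327.        ])] [476.55452251 -89.9614796  327.        ] 115.16022441453795
handle side [array([471.87168621, -65.55219094, 327.        ]), array([ 488.48016071, -168.13719531,  327.        ])] [ 480.17592346 -116.84469313  327.        ]
ball tri (array([539.6572399 , -88.21224385, 197.52467477]), np.float64(3.133977762332788))
bar far end tri (array([592.05030401, -61.50226291, 205.33604113]), np.float64(1.4180847987265741))
```

Run:
```python
from h import *
T=load('top1.png');S=load('side1.png')
A=lambda u,v:(300+(u+.5)/5-.5,160+(v+.5)/5-.5)
B=lambda u,v:(250+(u+.5)/3.527-.5,180+(v+.5)/3.529-.5)
for a,b in(((265,393),(101,52)),((517,358),(147,152))): print(tri(T,A(*a),S,B(*b)))
O=np.array([570.1,-78.4]);x=np.array([.9863,.165]);y=np.array([-.165,.9863])
for z in(327,310,300,290):
  q=[[*(O-95*x+s*60*y),z] for s in(1,-1)]
  print(z,[((proj(T,p)+.5-[300,160])*5).round() for p in q],[((proj(S,p)+.5-[250,180])*3.528).round() for p in q])
q=[*(O-95*x),0]
print('post chk',[((proj(S,[*(O-95*x+s*115*y),215])+.5-[250,180])*3.528).round() for s in(1,-1)],'boss',((proj(S,[*O,135])+.5-[250,180])*3.528).round())
```

```text
(array([470.26676911, -35.6116031 , 304.72583873]), np.float64(4.401722092185844))
(array([ 488.64864716, -150.62498322,  311.34803861]), np.float64(3.608185176949985))
327 [array([269., 395.]), array([532., 358.])] [array([89., 24.]), array([139., 135.])]
310 [array([265., 396.]), array([523., 360.])] [array([91., 46.]), array([141., 158.])]
300 [array([263., 397.]), array([517., 361.])] [array([93., 59.]), array([142., 172.])]
290 [array([260., 398.]), array([512., 362.])] [array([94., 72.]), array([143., 185.])]
post chk [array([ 84., 116.]), array([176., 341.])] boss [268. 275.]
```

>>> {"api": "jog_arm", "payload": {
  "series": [
    [0,0,0.33,0,0,0,0.57],
    [0,0,0.66,0,0,0,0.57],
    [0,0,1,0,0,0,0.57],
    [0,0,1,0,0,0,0.57]
  ],
  "grip_force": 20
}}

```text
clock: 0.43
eef_pos: [164.3, -526.1, 341.3]
eef_rot: [3.131, 0.001, 0.303]
wrist_force: [1.0, -0.1, 0.7]
finger_gap: 70.9
finger_force: 0.0
```

>>> {"api": "jog_arm", "payload": {
  "series": [
    [0,0,0.33,0,0,0.07,0.57],
    [0.2,0.2,0.66,0,0,0.14,0.57],
    [0.4,0.4,0.9,0,0,0.21,0.57],
    [0.6,0.7,0.9,0,0,0.28,0.57],
    [0.8,1,0.9,0,0,0.35,0.57],
    [0.8,1,0.9,0,0,0.42,0.57],
    [0.8,1,0.9,0,0,0.46,0.57]
  ]
}}

```text
clock: 1.02
eef_pos: [261.6, -402.6, 442.3]
eef_rot: [3.14, 0.0, 1.035]
wrist_force: [0.3, -0.6, 0.8]
finger_gap: 40.3
finger_force: 0.0
```

>>> {"api": "jog_arm", "payload": {
  "series": [
    [0.2,0.25,0,0,0,0.07,0.57],
    [0.4,0.5,0,0,0,0.14,0.57],
    [0.6,0.75,0,0,0,0.21,0.57],
    [0.8,1,0,0,0,0.28,0.57],
    [0.8,1,0,0,0,0.35,0.57],
    [0.8,1,0,0,0,0.42,0.57],
    [0.8,1,0,0,0,0.453,0.57]
  ]
}}

```text
clock: 1.6
eef_pos: [356.4, -284.3, 441.2]
eef_rot: [-3.141, -0.0, 1.745]
wrist_force: [0.6, 0.4, 0.5]
finger_gap: 40.3
finger_force: 0.0
```

>>> {"api": "jog_arm", "payload": {
  "series": [
    [0.25,0.3,0,0,0,0,0.57],
    [0.5,0.6,0,0,0,0,0.57],
    [0.75,0.9,0,0,0,0,0.57],
    [0.9,1,0,0,0,0,0.57],
    [0.9,1,0,0,0,0,0.57]
  ]
}}

```text
clock: 2.02
eef_pos: [466.9, -161.2, 440.3]
eef_rot: [-3.141, -0.002, 1.741]
wrist_force: [-0.2, -0.1, -0.2]
finger_gap: 40.3
finger_force: 0.0
```

>>> {"api": "jog_arm", "payload": {
  "series": [
    [0.1,0.3,0,0,0,0,0.57],
    [0.1,0.59,0,0,0,0,0.57],
    [0.1,0.59,0,0,0,0,0.57],
    [0.1,0.59,0,0,0,0,0.57]
  ]
}}

```text
clock: 2.35
eef_pos: [476.0, -93.2, 441.4]
eef_rot: [-3.142, 0.0, 1.739]
wrist_force: [0.3, 0.3, -0.7]
finger_gap: 40.6
finger_force: 0.0
```

Run:
```python
from h import *
s=manip.read_state(); print(s['eef_pos'],s['eef_rot']); w=snap('wrist','w1.png'); print(w['hand_eye'],w['vfov'])
from scipy.spatial.transform import Rotation as Ro
def wcam(w,s):
    H=np.eye(4);H[:3,:3]=Ro.from_euler('xyz',s['eef_rot']).as_matrix();H[:3,3]=s['eef_pos'];M=np.linalg.inv(H@w['hand_eye']);w['R'],w['t']=M[:3,:3],M[:3,3];return w
wcam(w,s);O=np.array([570.1,-78.4]);x=np.array([.9863,.165]);y=np.array([-.165,.9863])
im=cv2.imread('pics/w1.png')
for k in(1,-1):
  for d in(-7,7): p=proj(w,[*(O-(95+d)*x+k*60*y),306]); print(p); cv2.circle(im,(int(p[0]),int(p[1])),3,(0,0,255),-1)
cv2.imwrite('pics/w1m.png',im)
```

```text
[475.99147367 -93.2428339  441.43052421] [-3.14154008e+00  8.13696485e-05  1.73941429e+00]
[[-1.45718686e-03 -9.64327005e-01 -2.64709847e-01  7.62630909e+01]
 [ 9.99998778e-01 -1.25551655e-03 -9.31044189e-04  2.57758472e-01]
 [ 5.65483460e-04 -2.64710880e-01  9.64327657e-01 -1.72923275e+02]
 [ 0.00000000e+00  0.00000000e+00  0.00000000e+00  1.00000000e+00]] 67.28947356764311
[327.98143102 134.80726254]
[314.07864896 134.78654408]
[327.13955547 244.98754833]
[314.54548259 244.96818489]
```

View pics/w1m.png

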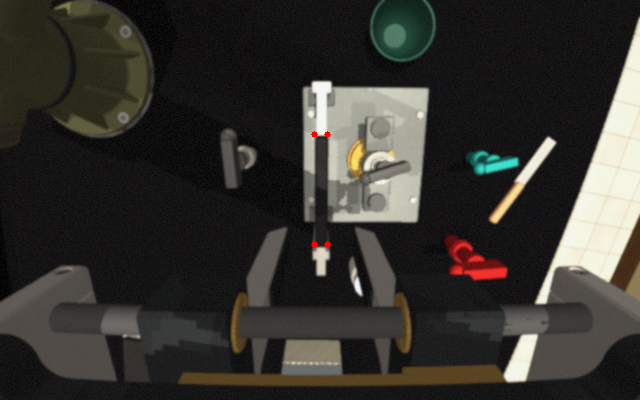

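The wrist view shows the predicted handle corners (red) lying on the handle at (321,135)-(321,245), so I'll descend.

>>> {"api": "jog_arm", "payload": {
  "series": [
    [0,0,-0.25,0,0,0,0.57],
    [0,0,-0.5,0,0,0,0.57],
    [0,0,-0.7,0,0,0,0.57],
    [0,0,-0.85,0,0,0,0.57],
    [0,0,-0.95,0,0,0,0.57],
    [0,0,-0.95,0,0,0,0.57]
  ]
}}

```text
clock: 2.9
eef_pos: [475.1, -95.3, 324.9]
eef_rot: [-3.138, -0.002, 1.735]
wrist_force: [0.1, -0.6, -0.1]
finger_gap: 40.4
finger_force: 0.0
```

>>> {"api": "jog_arm", "payload": {
  "series": [
    [0,0,-0.1,0,0,0,0.57],
    [0,0,-0.2,0,0,0,0.57],
    [0,0,-0.3,0,0,0,0.57],
    [0,0,-0.33,0,0,0,0.57],
    [0,0,-0.33,0,0,0,0.57]
  ]
}}

```text
clock: 3.32
eef_pos: [475.9, -94.9, 287.8]
eef_rot: [-3.141, -0.0, 1.736]
wrist_force: [-0.3, -0.2, 0.3]
finger_gap: 40.6
finger_force: 0.0
```

>>> {"api": "jog_arm", "payload": {
  "series": [
    [0,0,0,0,0,0,0.7],
    [0,0,0,0,0,0,0.85],
    [0,0,0,0,0,0,0.95],
    [0,0,0,0,0,0,0.95],
    [0,0,0,0,0,0,0.95],
    [0,0,0,0,0,0,0.95]
  ]
}}

```text
clock: 3.82
eef_pos: [476.5, -94.2, 288.3]
eef_rot: [3.14, 0.0, 1.737]
wrist_force: [5.2, 0.8, 2.3]
finger_gap: 13.7
finger_force: 20.0
```

>>> {"api": "jog_arm", "payload": {
  "series": [
    [0,0,-0.1,0,0,0,0.95],
    [0,0,-0.2,0,0,0,0.95],
    [0,0,-0.3,0,0,0,0.95],
    [0,0,-0.4,0,0,0,0.95],
    [0,0,-0.5,0,0,0,0.95],
    [0,0,-0.57,0,0,0,0.95],
    [0,0,-0.62,0,0,0,0.95],
    [0,0,-0.62,0,0,0,0.95]
  ]
}}

```text
clock: 4.48
eef_pos: [476.4, -94.1, 212.5]
eef_rot: [3.141, -0.0, 1.737]
wrist_force: [11.6, -0.9, -12.2]
finger_gap: 14.1
finger_force: 20.0
```

>>> {"api": "jog_arm", "payload": {
  "series": [
    [0,0,-0.03,0,0,0,0.95],
    [0,0,-0.06,0,0,0,0.95],
    [0,0,-0.08,0,0,0,0.95],
    [0,0,-0.08,0,0,0,0.95]
  ]
}}

```text
clock: 4.82
eef_pos: [476.4, -94.1, 203.6]
eef_rot: [3.14, 0.0, 1.737]
wrist_force: [9.3, -0.3, -2.7]
finger_gap: 13.9
finger_force: 20.0
```

>>> {"api": "jog_arm", "payload": {
  "series": [
    [0,0,-0.02,0,0,0,0.95],
    [0,0,-0.04,0,0,0,0.95],
    [0,0,-0.04,0,0,0,0.95],
    [0,0,-0.04,0,0,0,0.95]
  ]
}}

```text
clock: 5.15
eef_pos: [476.4, -94.2, 198.9]
eef_rot: [3.141, 0.0, 1.737]
wrist_force: [8.6, -0.4, -2.5]
finger_gap: 14.1
finger_force: 20.0
```

>>> {"api": "jog_arm", "payload": {
  "series": [
    [0,0,-0.02,0,0,0,0.95],
    [0,0,-0.04,0,0,0,0.95],
    [0,0,-0.04,0,0,0,0.95],
    [0,0,-0.04,0,0,0,0.95]
  ]
}}

```text
clock: 5.48
eef_pos: [476.4, -94.2, 194.3]
eef_rot: [3.14, 0.0, 1.737]
wrist_force: [7.1, 0.2, 1.5]
finger_gap: 14.1
finger_force: 20.0
```

>>> {"api": "jog_arm", "payload": {
  "series": [
    [0,0,-0.02,0,0,0,0.95],
    [0,0,-0.04,0,0,0,0.95],
    [0,0,-0.04,0,0,0,0.95],
    [0,0,-0.04,0,0,0,0.95]
  ]
}}

```text
clock: 5.82
eef_pos: [476.6, -94.6, 191.5]
eef_rot: [3.139, 0.002, 1.737]
wrist_force: [-1.8, -0.2, 20.7]
finger_gap: 13.8
finger_force: 20.0
```

Run:
```python
from h import *
T=snap('top','top2.png');S=snap('side','side2.png')
a=cv2.resize(cv2.imread('pics/side2.png')[180:350,250:400],(529,600),interpolation=cv2.INTER_CUBIC)
O=np.array([570.1,-78.4]);x=np.array([.9863,.165]);y=np.array([-.165,.9863])
for k in(1,-1):
  for z in(217,230):
    p=(proj(S,[*(O-95*x+k*60*y),z])+.5-[250,180])*3.528; cv2.circle(a,(int(p[0]),int(p[1])),2,(0,0,255) if z==217 else (255,255,0),-1)
cv2.imwrite('pics/s2.png',a); print(manip.read_state()['wrist_force'],manip.read_state()['eef_pos'])
```

```text
[-2.68773425  0.26451457 21.11088649] [476.60983772 -94.63961217 191.50162646]
```

View pics/s2.png

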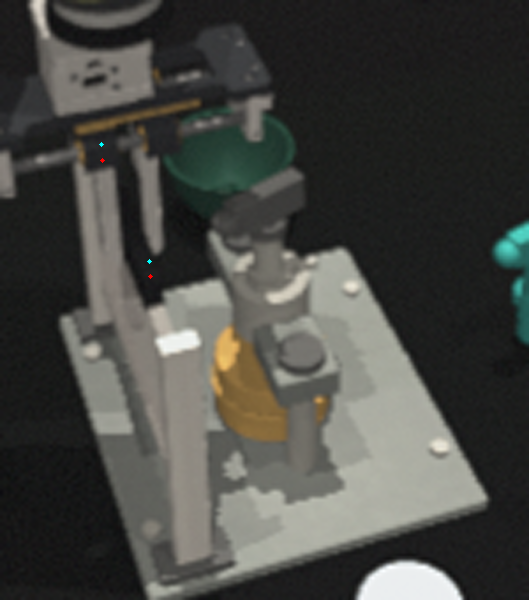

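The side view shows the screen down, with the handle end near (150,275), and a 21 N stop. I'll release, rise, and go over the screw.

>>> {"api": "jog_arm", "payload": {
  "series": [
    [0,0,0.02,0,0,0,0.95],
    [0,0,0.02,0,0,0,0.57],
    [0,0,0.02,0,0,0,0.57],
    [0,0,0.02,0,0,0,0.57],
    [0,0,0.02,0,0,0,0.57],
    [0,0,0.02,0,0,0,0.57]
  ]
}}

```text
clock: 6.42
eef_pos: [475.8, -94.1, 191.7]
eef_rot: [-3.141, -0.0, 1.737]
wrist_force: [0.6, -0.0, 0.9]
finger_gap: 39.9
finger_force: 0.0
```

>>> {"api": "jog_arm", "payload": {
  "series": [
    [0,0,0.15,0,0,0,0.57],
    [0,0,0.4,0,0,0,0.57],
    [0,0,0.7,0,0,0,0.57],
    [0,0,1,0,0,0,0.57],
    [0,0,1,0,0,0,0.57],
    [0,0,1,0,0,0,0.57]
  ]
}}

```text
clock: 6.92
eef_pos: [476.4, -94.3, 313.2]
eef_rot: [3.139, 0.001, 1.737]
wrist_force: [0.1, -0.7, -0.5]
finger_gap: 40.6
finger_force: 0.0
```

```bash
cat >> h.py <<'E'
from scipy.spatial.transform import Rotation as Ro
def wrist(f):
    s=manip.read_state(); w=snap('wrist',f)
    H=np.eye(4);H[:3,:3]=Ro.from_euler('xyz',s['eef_rot']).as_matrix();H[:3,3]=s['eef_pos'];M=np.linalg.inv(H@w['hand_eye']);w['R'],w['t']=M[:3,:3],M[:3,3]
    return w,s
O=np.array([570.1,-78.4]);x=np.array([.9863,.165]);y=np.array([-.165,.9863])
E
python3 - <<'E'
from h import *
w,s=wrist('w2.png'); print(s['eef_pos'],s['wrist_force'],s['finger_gap'])
im=cv2.imread('pics/w2.png')
p=proj(w,[*O,208]);print(p); print(proj(w,[*(O-95*x-60*y),217]),proj(w,[*(O-95*x+60*y),217]))
cv2.circle(im,(int(p[0]),int(p[1])),3,(0,0,255),-1)
for k in(1,-1): q=proj(w,[*(O-95*x+k*60*y),217]); cv2.circle(im,(int(q[0]),int(q[1])),3,(0,0,255),-1)
cv2.imwrite('pics/w2m.png',cv2.resize(im[20:320,200:560],(720,600),interpolation=cv2.INTER_CUBIC))
E
```

```text
[476.36701905 -94.2631274  313.19050644] [ 0.06561963 -0.74714741 -0.53020114] 40.60633328379929
[418.83994188 198.88503406]
[320.50986958 260.16054944] [320.3492813  135.95311571]
```

View pics/w2m.png

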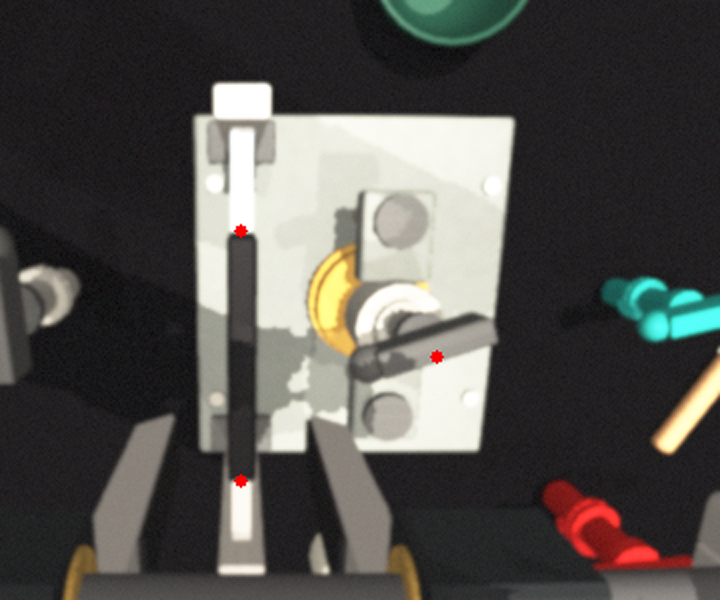

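The wrist view shows the handle at its predicted lowered position, (241,231)-(241,481). The bar's top runs from about (374,365) to (491,331), leaning slightly to the +y side of the nominal axis (red).

Run:
```python
from h import *
from scipy.spatial.transform import Rotation as Ro
w=load('w2.png'); H=np.eye(4);H[:3,:3]=Ro.from_euler('xyz',[3.139,.001,1.737]).as_matrix();H[:3,3]=[476.37,-94.26,313.19];M=np.linalg.inv(H@w['hand_eye']);w['R'],w['t']=M[:3,:3],M[:3,3]
im=cv2.cvtColor(cv2.imread('pics/w2.png'),cv2.COLOR_BGR2GRAY)
print(im[165:220:3,370:455:5])
for z in(204,208):
  q=[plane(w,200+u/2,20+v/2,z)[:2] for u,v in((374,365),(491,331))]; d=q[1]-q[0]; print(z,q,np.mean(q,0),np.linalg.norm(d),np.degrees(np.arctan2(d[1],d[0])))
  print('edges',[plane(w,200+u/2,20+v/2,z)[:2].round(1) for u,v in((430,333),(438,363))])
```

```text
[[237 164 120 127 245 254 254 253 251 229 228 228 226 227 226 224  34]
 [225 127 120 213 254 253 251 252 253 249 229 229 227 227 227 225  35]
 [171 110 116 254 253 235 246 249 254 254 233 228 227 225 226 222  32]
 [166 104 181 254 234 248 220 244 251 253 225 227 227 221 224 222  36]
 [162 100 249 254 233 173 112  96 141 155 199 223 158  83 144 225  32]
 [158 100 255 254 248 113  76 156 162 153 127  84  62  70 115 145  33]
 [162 100 255 249 248 103 121 162 129  74  62  66 110 149 163 160  27]
 [190 110 247 194 197  92 130  80  61  66 105 147 164 167 165 159  32]
 [196 168 201 192 174  76  63  62  96 146 168 168 169 164 157 159  36]
 [195 195 155 121  66  65  91 142 166 174 169 165 163 160 158 122  33]
 [178 175 102 118  84 122 155 172 172 168 164 160 159 185 237 121  32]
 [163 107 123 141 156 120 106 156 165 163 160 182 233 243 242  94  26]
 [161  88 129 116 105 104 101 100 163 173 232 245 244 245 242  73  33]
 [181  75  87  97  83  98 102 121 194 246 246 245 244 242 243  59  31]
 [181  84  81  92  85 117 187 224 233 247 246 246 244 242 244  40  37]
 [178  97 107 100 225 236 227 225 233 247 246 246 245 243 243  41  36]
 [181  96 172 194 243 239 240 233 234 246 245 246 244 241 242  33  33]
 [183  91 175 166 159 150 224 240 237 246 246 245 237 252 243  33  32]
 [180  91 169 101 158 179 163 236 244 246 245 246 228 255 241  29  33]]
204 [array([541.46072155, -87.93435278]), array([594.13060932, -61.82844053])] [567.79566544 -74.88139666] 58.784655581900445 26.365387067728857
edges [array([564.8, -67.8]), array([572.4, -81.8])]
208 [array([540.35563727, -86.95539865]), array([592.27852927, -61.21973602])] [566.31708327 -74.08756734] 57.95093652338982 26.36538706772887
edges [array([563.4, -67.1]), array([570.9, -80.9])]
```

>>> {"api": "jog_arm", "payload": {
  "series": [
    [0.2,0.03,0,0,0,-0.07,0.57],
    [0.4,0.06,0,0,0,-0.14,0.57],
    [0.6,0.1,0,0,0,-0.21,0.57],
    [0.78,0.13,0,0,0,-0.28,0.57],
    [0.78,0.13,0,0,0,-0.35,0.57],
    [0.78,0.13,0,0,0,-0.42,0.57],
    [0.78,0.13,0,0,0,-0.49,0.57],
    [0.78,0.13,0,0,0,-0.56,0.57]
  ]
}}

```text
clock: 7.63
eef_pos: [569.3, -78.4, 309.7]
eef_rot: [-3.139, 0.002, 0.852]
wrist_force: [0.6, 0.0, 0.1]
finger_gap: 40.4
finger_force: 0.0
```

>>> {"api": "jog_arm", "payload": {
  "series": [
    [0,0,0,0,0,-0.07,0.57],
    [0,0,0,0,0,-0.14,0.57],
    [0,0,0,0,0,-0.21,0.57],
    [0,0,0,0,0,-0.252,0.57],
    [0,0,0,0,0,-0.252,0.57],
    [0,0,0,0,0,-0.252,0.57]
  ]
}}

```text
clock: 8.13
eef_pos: [569.3, -78.5, 310.5]
eef_rot: [-3.14, 0.002, 0.464]
wrist_force: [-1.0, -0.3, 0.3]
finger_gap: 40.5
finger_force: 0.0
```

>>> {"api": "jog_arm", "payload": {
  "series": [
    [0,0,-0.2,0,0,0,0.57],
    [0,0,-0.4,0,0,0,0.57],
    [0,0,-0.6,0,0,0,0.57],
    [0,0,-0.75,0,0,0,0.57],
    [0,0,-0.85,0,0,0,0.57],
    [0,0,-0.92,0,0,0,0.57],
    [0,0,-0.97,0,0,0,0.57],
    [0,0,-0.97,0,0,0,0.57]
  ]
}}

```text
clock: 8.8
eef_pos: [569.3, -78.5, 194.3]
eef_rot: [-3.141, 0.001, 0.463]
wrist_force: [-1.2, 0.1, 0.3]
finger_gap: 40.5
finger_force: 0.0
```

>>> {"api": "jog_arm", "payload": {
  "series": [
    [0,0,0,0,0,0,0.65],
    [0,0,0,0,0,0,0.72],
    [0,0,0,0,0,0,0.77],
    [0,0,0,0,0,0,0.8],
    [0,0,0,0,0,0,0.805],
    [0,0,0,0,0,0,0.805]
  ]
}}

```text
clock: 9.3
eef_pos: [569.7, -78.6, 195.7]
eef_rot: [3.141, -0.0, 0.461]
wrist_force: [-0.2, -0.0, 0.7]
finger_gap: 18.2
finger_force: 0.2
```

>>> {"api": "jog_arm", "payload": {
  "series": [
    [0,0,0,0,0,0.06,0.805],
    [0,0,0,0,0,0.12,0.805],
    [0,0,0,0,0,0.18,0.805],
    [0,0,0,0,0,0.24,0.805],
    [0,0,0,0,0,0.3,0.805],
    [0,0,0,0,0,0.36,0.805],
    [0,0,0,0,0,0.42,0.805],
    [0,0,0,0,0,0.48,0.805]
  ]
}}

```text
clock: 9.97
eef_pos: [569.7, -78.6, 195.8]
eef_rot: [3.141, 0.0, 1.22]
wrist_force: [-0.7, -0.8, 2.9]
finger_gap: 18.5
finger_force: 2.1
```

>>> {"api": "jog_arm", "payload": {
  "series": [
    [0,0,0,0,0,0.06,0.805],
    [0,0,0,0,0,0.12,0.805],
    [0,0,0,0,0,0.18,0.805],
    [0,0,0,0,0,0.24,0.805],
    [0,0,0,0,0,0.3,0.805],
    [0,0,0,0,0,0.36,0.805],
    [0,0,0,0,0,0.42,0.805],
    [0,0,0,0,0,0.48,0.805]
  ]
}}

```text
clock: 10.63
eef_pos: [569.8, -78.7, 196.1]
eef_rot: [3.141, 0.001, 1.974]
wrist_force: [-2.0, -0.2, 4.9]
finger_gap: 18.5
finger_force: 3.0
```

>>> {"api": "jog_arm", "payload": {
  "series": [
    [0,0,0,0,0,0.06,0.805],
    [0,0,0,0,0,0.12,0.805],
    [0,0,0,0,0,0.18,0.805],
    [0,0,0,0,0,0.24,0.805],
    [0,0,0,0,0,0.3,0.805],
    [0,0,0,0,0,0.36,0.805],
    [0,0,0,0,0,0.42,0.805],
    [0,0,0,0,0,0.48,0.805]
  ]
}}

```text
clock: 11.3
eef_pos: [569.8, -78.8, 196.2]
eef_rot: [-3.142, 0.001, 2.728]
wrist_force: [-2.0, -1.2, 4.8]
finger_gap: 18.8
finger_force: 3.2
```

Run:
```python
from h import *
snap('side','side3.png');snap('top','top3.png')
w,s=wrist('w3.png'); print(s['eef_pos'],s['eef_rot'],s['joints'][5],s['moment'],s['wrist_force'])
a=cv2.resize(cv2.imread('pics/side3.png')[210:310,270:400],(650,500),interpolation=cv2.INTER_CUBIC)
cv2.imwrite('pics/s3.png',np.clip(255*(a/255.)**.6,0,255).astype('uint8'))
```

```text
[569.70212465 -78.72934897 195.9419809 ] [-3.14153148e+00  7.93263869e-04  2.72526885e+00] -1.3553107630406556 [-0.09301977  0.00846407  0.0456295 ] [-1.49069055 -0.19722932  1.68568203]
```

View pics/s3.png

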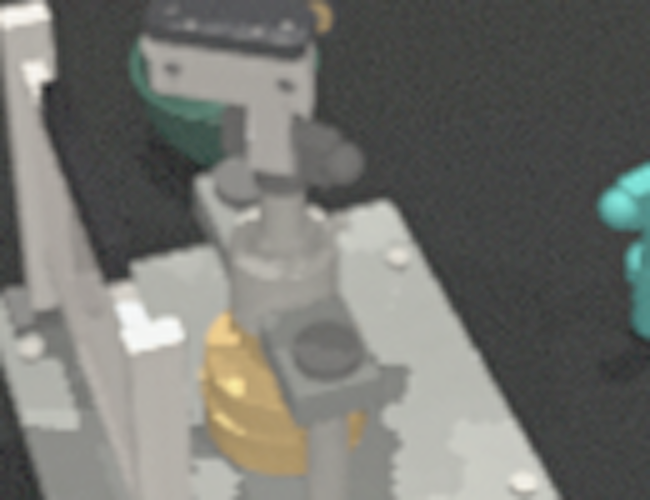

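The side view shows the ball at (343,162), swung round towards +x and not yet past the rib. I'll continue in smaller steps and watch the force.

>>> {"api": "jog_arm", "payload": {
  "series": [
    [0,0,0,0,0,0.06,0.805],
    [0,0,0,0,0,0.12,0.805],
    [0,0,0,0,0,0.18,0.805],
    [0,0,0,0,0,0.24,0.805],
    [0,0,0,0,0,0.3,0.805],
    [0,0,0,0,0,0.34,0.805]
  ]
}}

```text
clock: 11.95
eef_pos: [569.7, -78.7, 195.8]
eef_rot: [-3.141, 0.001, -3.024]
wrist_force: [-1.3, -1.6, 4.4]
finger_gap: 18.4
finger_force: 3.0
```

>>> {"api": "jog_arm", "payload": {
  "series": [
    [0,0,0,0,0,0.04,0.805],
    [0,0,0,0,0,0.08,0.805],
    [0,0,0,0,0,0.12,0.805],
    [0,0,0,0,0,0.12,0.805]
  ]
}}

```text
clock: 12.28
eef_pos: [569.6, -78.7, 195.6]
eef_rot: [-3.141, 0.0, -2.838]
wrist_force: [-1.0, -0.7, 0.5]
finger_gap: 18.6
finger_force: 0.8
```

>>> {"api": "jog_arm", "payload": {
  "series": [
    [0,0,0,0,0,0.04,0.805],
    [0,0,0,0,0,0.08,0.805],
    [0,0,0,0,0,0.12,0.805],
    [0,0,0,0,0,0.12,0.805]
  ]
}}

```text
clock: 12.62
eef_pos: [569.5, -78.5, 195.2]
eef_rot: [3.141, -0.0, -2.65]
wrist_force: [-0.1, -1.0, 0.2]
finger_gap: 18.7
finger_force: 0.4
```

Run:
```python
from h import *
snap('side','side4.png');snap('top','top4.png')
w,s=wrist('w4.png'); print(s['eef_pos'],s['eef_rot'],s['joints'][5],s['moment'],s['wrist_force'])
a=cv2.resize(cv2.imread('pics/side4.png')[210:310,270:400],(650,500),interpolation=cv2.INTER_CUBIC)
cv2.imwrite('pics/s4.png',np.clip(255*(a/255.)**.6,0,255).astype('uint8'))
```

```text
[569.52608171 -78.44991253 195.1720205 ] [ 3.14119421e+00 -2.41511044e-04 -2.65347485e+00] -2.2596177146864522 [ 0.13397719 -0.1322053  -0.05020204] [-0.25696104 -0.8211103   0.3907037 ]
```

View pics/s4.png

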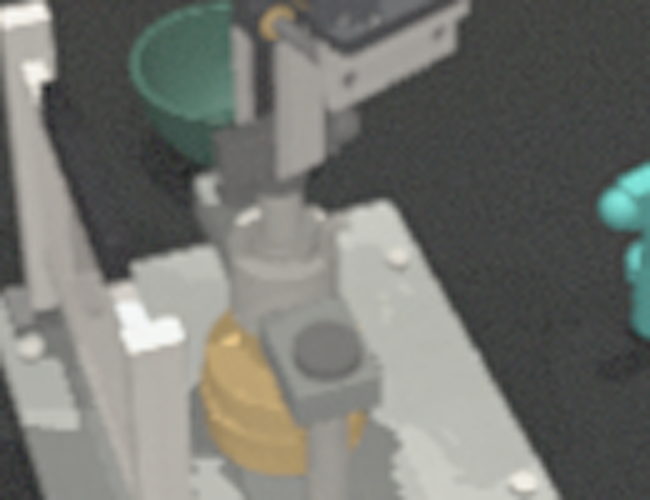

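Run:
```python
from h import *
S=load('side4.png')
for a in(300,320,330,5,15,20,25,30,35):
  r=np.radians(a)
  print(a,[((proj(S,[*(O+32*np.array([np.cos(r),np.sin(r)])),z])+.5-[270,210])*5).round() for z in(199,191)])
print('collar top/bottom z',[(z,((proj(S,[*O,z])+.5-[270,210])*5).round()) for z in(186,178,182,170)])
```

```text
300 [array([322., 174.]), array([322., 187.])]
320 [array([338., 162.]), array([338., 175.])]
330 [array([343., 154.]), array([343., 167.])]
5 [array([344., 127.]), array([344., 140.])]
15 [array([339., 120.]), array([339., 133.])]
20 [array([337., 117.]), array([337., 130.])]
25 [array([333., 113.]), array([333., 126.])]
30 [array([330., 110.]), array([330., 123.])]
35 [array([326., 108.]), array([326., 121.])]
collar top/bottom z [(186, array([278., 160.])), (178, array([278., 173.])), (182, array([278., 167.])), (170, array([279., 186.]))]
```

Run:
```python
from h import *
for f in('side3.png','side4.png'):
  g=cv2.cvtColor(cv2.imread('pics/'+f),cv2.COLOR_BGR2GRAY); print(f); print('      ',list(range(308,346)))
  for r in range(226,254): print(r,*['%3d'%v for v in g[r,308:346]])
```

```text
side3.png
       [308, 309, 310, 311, 312, 313, 314, 315, 316, 317, 318, 319, 320, 321, 322, 323, 324, 325, 326, 327, 328, 329, 330, 331, 332, 333, 334, 335, 336, 337, 338, 339, 340, 341, 342, 343, 344, 345]
226 124 123 125 124 124 123 125 123 124 123 123 124 123 124 124 123 118  93  69  76 100 120 127 120  88  36  26  29  29  29  29  29  27  32  29  28  30  28
227 124 124 125 124 124 124 124 124 125 123 125 124 124 123 124 124 118  99  70  64  81 110 125 120  87  36  27  28  32  25  30  25  28  30  29  30  31  29
228 119 121 125 125 124 123 123 124 125 124 125 124 125 124 124 123 123 115 101  91 100 119 127 121  90  37  26  30  32  28  28  32  30  28  30  29  28  28
229  97 102 109 111 115 116 119 120 121 124 124 124 124 125 124 125 123 124 121 119 123 126 127 121  89  37  26  26  28  27  26  31  29  26  27  30  30  29
230  65  67  69  76  84  90  98  97 100 108 111 117 125 125 123 124 124 123 121 119 124 126 129 119  85  35  24  29  30  28  28  29  27  28  26  30  29  28
231  63  63  67  69  73  75  72  64  58  66  72  98 124 123 124 124 124 124 119 117 120 122 127 116  72  32  26 
[... 7351 characters left out ...]
  90  96  91  61  32  27  29  30  27  30  29  30  27  28  23  26  28  34  38
250  34  57  88 115 121 103  65  57  58  58  58  59  62  77  91 102 109 111 112 110 107  96  67  42  40  36  26  26  26  32  25  28  33  39  48  54  76 102
251  34  54  68  78  80  77  72  67  64  63  67  81 106 112  98 102 109 112 112 111 106  99  82  76  82  77  46  29  29  33  39  54  77 103 117 118 135 161
252  35  52  64  70  75  76  75  75  74  81 108 138 161 157 112 101 107 111 111 110 106 100  96 102 115 127 106  60  61  77  84 105 135 162 174 170 169 172
253  30  46  62  67  72  75  78  75  80 114 159 176 165 144 105 102 108 109 111 110 108  99  97 105 112 142 146  97 100 118 129 142 164 171 172 172 171 170
```

>>> {"api": "jog_arm", "payload": {
  "series": [
    [0,0,0,0,0,0.03,0.805],
    [0,0,0,0,0,0.06,0.805],
    [0,0,0,0,0,0.09,0.805],
    [0,0,0,0,0,0.12,0.805],
    [0,0,0,0,0,0.14,0.805],
    [0,0,0,0,0,0.14,0.805]
  ]
}}

```text
clock: 13.27
eef_pos: [569.7, -78.5, 195.4]
eef_rot: [-3.142, 0.0, -2.43]
wrist_force: [-0.1, -0.5, -0.3]
finger_gap: 18.1
finger_force: 0.8
```

Run:
```python
from h import *
snap('side','side5.png');w,s=wrist('w5.png'); print(s['eef_pos'],s['eef_rot'],s['joints'][5],s['finger_force'],s['wrist_force'])
for f in('side1.png','side3.png','side4.png','side5.png'):
  g=cv2.cvtColor(cv2.imread('pics/'+f),cv2.COLOR_BGR2GRAY); print(f)
  for r in range(242,256): print(r,*['%3d'%v for v in g[r,314:334]])
g=cv2.cvtColor(cv2.imread('pics/side5.png'),cv2.COLOR_BGR2GRAY)
for r in range(226,244): print(r,*['%3d'%v for v in g[r,322:346]])
```

```text
[569.65354442 -78.51852091 195.45054182] [-3.14156079e+00  1.70073848e-04 -2.43169974e+00] -2.481436859688813 0.6571832805639133 [-0.09079417 -0.37121037  0.67989795]
side1.png
242 117 106  93  74  58  60  60  60  59  61  59  60  61  64  76  89  83  53  24  21
243 101  95  84  70  60  59  60  59  59  60  59  63  67  78 102 111  91  49  19  22
244  87  83  74  64  56  61  60  60  61  64  75  86  91 101 107  95  70  39  18  22
245  70  67  62  56  57  62  60  61  60  65  84  99 102  97  85  62  51  31  23  24
246  61  62  58  61  68  79  78  59  58  61  66  68  68  68  64  56  45  26  26  29
247  75  87  82  83  94 105  99  68  61  63  65  64  65  65  65  61  46  31  29  29
248  88 104 106 107 115 118 103  84  77  77  76  76  80  86  87  76  49  29  29  29
249  71  78  90  95 101 101  93  85  92  99  99 100 106 109 106  89  57  30  27  27
250 104  76  65  63  64  64  69  77  92 103 108 111 113 111 107 100  82  61  51  37
251 153 126 100  79  79  96 121 121  94 102 110 113 115 115 110 113 128 138 123  83
252 167 166 151 130 140 164 191 173 107 102 111 115 116 115 111 115 153 182 165 122
[... 4910 characters left out ...]

237  55  55  53  57  81 106 116 119 117 111 110 111 111  93  62  58  58  55  44  30  26  27  27  31
238  54  57  56  58  81 107 115 116 115 110 110 110 110  94  60  53  51  45  34  29  29  30  29  30
239  57  55  57  58  79 107 116 116 113 110 111 112 111  93  61  48  30  30  27  31  28  26  29  28
240  58  57  53  57  80 107 114 116 114 112 110 108  99  84  57  43  29  29  28  30  28  30  28  29
241  56  57  55  57  76 103 115 117 115 111 108  93  71  55  44  31  27  32  31  27  28  27  27  30
242  56  55  57  57  69  96 116 117 116 108  92  67  47  30  29  28  27  29  29  32  29  27  31  27
243  57  56  58  58  68  96 116 116 113  93  64  33  29  26  29  27  28  28  26  31  30  30  29  28
```

>>> {"api": "jog_arm", "payload": {
  "series": [
    [0,0,-0.008,0,0,0,0.805],
    [0,0,-0.016,0,0,0,0.805],
    [0,0,-0.025,0,0,0,0.805],
    [0,0,-0.025,0,0,0,0.805],
    [0,0,-0.025,0,0,0,0.805]
  ]
}}

```text
clock: 13.78
eef_pos: [569.5, -78.6, 192.2]
eef_rot: [3.141, -0.0, -2.429]
wrist_force: [0.9, -0.5, -0.9]
finger_gap: 18.4
finger_force: 1.0
```

>>> {"api": "jog_arm", "payload": {
  "series": [
    [0,0,-0.008,0,0,0,0.805],
    [0,0,-0.016,0,0,0,0.805],
    [0,0,-0.016,0,0,0,0.805],
    [0,0,-0.016,0,0,0,0.805]
  ]
}}

```text
clock: 14.12
eef_pos: [569.6, -78.6, 190.4]
eef_rot: [3.141, -0.0, -2.429]
wrist_force: [1.1, 0.4, -0.3]
finger_gap: 18.4
finger_force: 1.1
```

No contact with the fingertips at 182 mm; before the drop the collar would have been at 186 mm. So the thread has dropped, and I'll turn forward.

>>> {"api": "jog_arm", "payload": {
  "series": [
    [0,0,0,0,0,-0.06,0.805],
    [0,0,0,0,0,-0.12,0.805],
    [0,0,0,0,0,-0.18,0.805],
    [0,0,0,0,0,-0.24,0.805],
    [0,0,0,0,0,-0.3,0.805],
    [0,0,0,0,0,-0.36,0.805],
    [0,0,0,0,0,-0.42,0.805],
    [0,0,0,0,0,-0.48,0.805]
  ]
}}

```text
clock: 14.78
eef_pos: [569.5, -78.5, 190.3]
eef_rot: [3.142, -0.0, 3.096]
wrist_force: [0.3, 0.2, -0.3]
finger_gap: 18.2
finger_force: 0.5
```

>>> {"api": "jog_arm", "payload": {
  "series": [
    [0,0,0,0,0,-0.06,0.805],
    [0,0,0,0,0,-0.12,0.805],
    [0,0,0,0,0,-0.18,0.805],
    [0,0,0,0,0,-0.24,0.805],
    [0,0,0,0,0,-0.3,0.805],
    [0,0,0,0,0,-0.36,0.805],
    [0,0,0,0,0,-0.42,0.805],
    [0,0,0,0,0,-0.48,0.805]
  ]
}}

```text
clock: 15.45
eef_pos: [569.5, -78.6, 190.3]
eef_rot: [-3.141, -0.0, 2.342]
wrist_force: [0.8, 1.0, -0.5]
finger_gap: 18.4
finger_force: 0.5
```

>>> {"api": "jog_arm", "payload": {
  "series": [
    [0,0,0,0,0,-0.06,0.805],
    [0,0,0,0,0,-0.12,0.805],
    [0,0,0,0,0,-0.18,0.805],
    [0,0,0,0,0,-0.24,0.805],
    [0,0,0,0,0,-0.3,0.805],
    [0,0,0,0,0,-0.36,0.805],
    [0,0,0,0,0,-0.42,0.805],
    [0,0,0,0,0,-0.48,0.805]
  ]
}}

```text
clock: 16.12
eef_pos: [569.5, -78.5, 190.3]
eef_rot: [-3.141, -0.0, 1.588]
wrist_force: [0.3, -0.1, -1.2]
finger_gap: 18.6
finger_force: 0.8
```

>>> {"api": "jog_arm", "payload": {
  "series": [
    [0,0,0,0,0,-0.06,0.805],
    [0,0,0,0,0,-0.12,0.805],
    [0,0,0,0,0,-0.18,0.805],
    [0,0,0,0,0,-0.24,0.805],
    [0,0,0,0,0,-0.3,0.805],
    [0,0,0,0,0,-0.36,0.805],
    [0,0,0,0,0,-0.42,0.805],
    [0,0,0,0,0,-0.48,0.805]
  ]
}}

```text
clock: 16.78
eef_pos: [569.6, -78.5, 190.3]
eef_rot: [-3.141, 0.0, 0.834]
wrist_force: [1.5, 0.5, -1.3]
finger_gap: 18.4
finger_force: 0.7
```

>>> {"api": "jog_arm", "payload": {
  "series": [
    [0,0,0,0,0,-0.06,0.805],
    [0,0,0,0,0,-0.12,0.805],
    [0,0,0,0,0,-0.18,0.805],
    [0,0,0,0,0,-0.24,0.805],
    [0,0,0,0,0,-0.3,0.805],
    [0,0,0,0,0,-0.3,0.805],
    [0,0,0,0,0,-0.3,0.805]
  ]
}}

```text
clock: 17.37
eef_pos: [569.6, -78.6, 190.4]
eef_rot: [-3.142, 0.0, 0.37]
wrist_force: [0.0, -0.6, -0.6]
finger_gap: 18.3
finger_force: 0.3
```

>>> {"api": "jog_arm", "payload": {
  "series": [
    [0,0,0,0,0,0,0.7],
    [0,0,0,0,0,0,0.57],
    [0,0,0,0,0,0,0.57],
    [0,0,0,0,0,0,0.57],
    [0,0,0.2,0,0,0,0.57],
    [0,0,0.5,0,0,0,0.57],
    [0,0,1,0,0,0,0.57],
    [0,0,1,0,0,0,0.57]
  ]
}}

```text
clock: 18.03
eef_pos: [570.1, -78.6, 315.8]
eef_rot: [3.139, -0.005, 0.368]
wrist_force: [-0.4, 0.0, 0.9]
finger_gap: 40.6
finger_force: 0.0
```

Run:
```python
from h import *
S=snap('side','side6.png');T=snap('top','top6.png');w,s=wrist('w6.png'); print(s['eef_pos'],s['eef_rot']); np.save('pics/w6c.npy',w,allow_pickle=True)
a=cv2.resize(cv2.imread('pics/side6.png')[220:300,290:360],(525,600),interpolation=cv2.INTER_CUBIC)
b=cv2.imread('pics/w6.png'); p=proj(w,[*O,200]); print(p); u,v=int(p[0])-40,int(p[1])-60; u=max(0,min(u,640-80)); v=max(0,min(v,400-120)); print('crop',u,v,'x3.4')
b=cv2.resize(b[v:v+120,u:u+80],None,fx=3.4,fy=5,interpolation=cv2.INTER_CUBIC)
b=b[:600]; cv2.imwrite('pics/m6.png',np.clip(255*(np.hstack([a,b])/255.)**.7,0,255).astype('uint8'))
for z in(202,200,196): print(z,[((proj(S,[*O,z])+.5-[290,220])*7.5).round()])
for ang in (205,215,225):
  r=np.radians(ang);e=np.array([np.cos(r),np.sin(r)]);print(ang,[((proj(S,[*(O+k*e),z])+.5-[290,220])*7.5).round() for k,z in((32,187),(32,195),(-29,200),(-29,208))])
```

```text
[570.40839714 -78.70365989 314.53076527] [ 3.13810591 -0.0055128   0.36785305]
[319.23806689 198.31020635]
crop 279 138 x3.4
202 [array([266., 126.])]
200 [array([267., 131.])]
196 [array([267., 141.])]
205 [array([182., 203.]), array([181., 183.]), array([342.,  96.]), array([342.,  77.])]
215 [array([193., 212.]), array([192., 192.]), array([332.,  88.]), array([332.,  69.])]
225 [array([207., 220.]), array([206., 200.]), array([320.,  82.]), array([320.,  62.])]
```

View pics/m6.png

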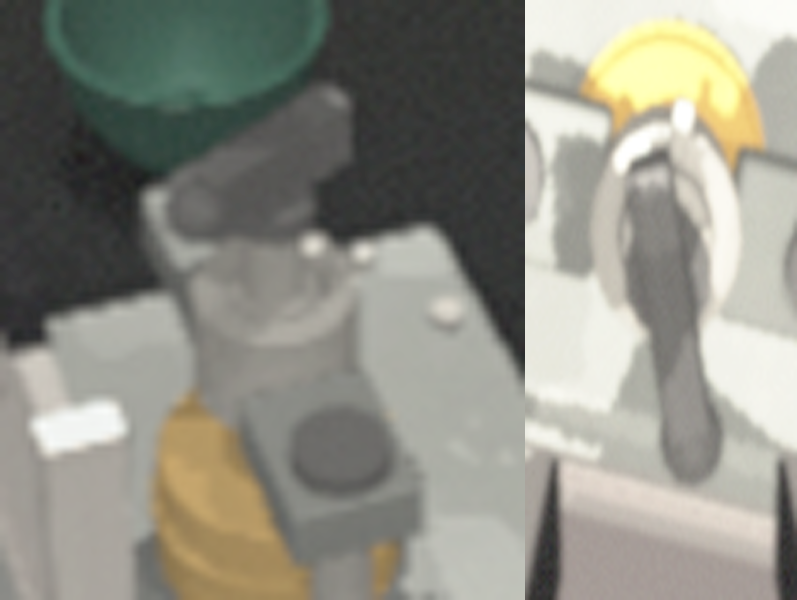

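The left panel (side) shows the ball at (198,208), which is z≈188 at about 215°, confirming the drop. The right panel (wrist) shows the bar about 12° off the tool's yaw, as expected. I'll regrasp half a turn round.

>>> {"api": "jog_arm", "payload": {
  "series": [
    [0,0,0,0,0,0.07,0.57],
    [0,0,0,0,0,0.14,0.57],
    [0,0,0,0,0,0.21,0.57],
    [0,0,0,0,0,0.28,0.57],
    [0,0,0,0,0,0.35,0.57],
    [0,0,0,0,0,0.42,0.57],
    [0,0,0,0,0,0.49,0.57],
    [0,0,0,0,0,0.56,0.57]
  ]
}}

```text
clock: 18.85
eef_pos: [569.2, -78.5, 308.6]
eef_rot: [-3.139, 0.0, 1.253]
wrist_force: [0.7, 1.1, -0.1]
finger_gap: 40.9
finger_force: 0.0
```

>>> {"api": "jog_arm", "payload": {
  "series": [
    [0,0,0,0,0,0.07,0.57],
    [0,0,0,0,0,0.14,0.57],
    [0,0,0,0,0,0.21,0.57],
    [0,0,0,0,0,0.28,0.57],
    [0,0,0,0,0,0.35,0.57],
    [0,0,0,0,0,0.42,0.57],
    [0,0,0,0,0,0.49,0.57],
    [0,0,0,0,0,0.56,0.57]
  ]
}}

```text
clock: 19.52
eef_pos: [569.2, -78.5, 308.6]
eef_rot: [-3.14, -0.002, 2.132]
wrist_force: [-0.6, 0.5, -0.4]
finger_gap: 40.4
finger_force: 0.0
```

>>> {"api": "jog_arm", "payload": {
  "series": [
    [0,0,0,0,0,0.07,0.57],
    [0,0,0,0,0,0.14,0.57],
    [0,0,0,0,0,0.21,0.57],
    [0,0,0,0,0,0.28,0.57],
    [0,0,0,0,0,0.35,0.57],
    [0,0,0,0,0,0.42,0.57],
    [0,0,0,0,0,0.49,0.57],
    [0,0,0,0,0,0.56,0.57]
  ]
}}

```text
clock: 20.18
eef_pos: [569.2, -78.5, 308.7]
eef_rot: [3.141, -0.003, 3.012]
wrist_force: [-0.2, -0.0, -0.4]
finger_gap: 40.5
finger_force: 0.0
```

>>> {"api": "jog_arm", "payload": {
  "series": [
    [0,0,0,0,0,0.07,0.57],
    [0,0,0,0,0,0.14,0.57],
    [0,0,0,0,0,0.21,0.57],
    [0,0,0,0,0,0.28,0.57],
    [0,0,0,0,0,0.35,0.57],
    [0,0,0,0,0,0.42,0.57],
    [0,0,0,0,0,0.46,0.57],
    [0,0,0,0,0,0.46,0.57]
  ]
}}

```text
clock: 20.85
eef_pos: [569.3, -78.5, 308.8]
eef_rot: [3.14, -0.002, -2.551]
wrist_force: [0.2, -0.3, 0.3]
finger_gap: 40.3
finger_force: 0.0
```

>>> {"api": "jog_arm", "payload": {
  "series": [
    [0,0,-0.25,0,0,0,0.57],
    [0,0,-0.5,0,0,0,0.57],
    [0,0,-0.7,0,0,0,0.57],
    [0,0,-0.82,0,0,0,0.57],
    [0,0,-0.9,0,0,0,0.57],
    [0,0,-0.96,0,0,0,0.57],
    [0,0,-1,0,0,0,0.57],
    [0,0,-1,0,0,0,0.57]
  ]
}}

```text
clock: 21.52
eef_pos: [569.5, -78.6, 190.0]
eef_rot: [3.141, -0.001, -2.555]
wrist_force: [-0.2, 1.1, -0.0]
finger_gap: 40.1
finger_force: 0.0
```

>>> {"api": "jog_arm", "payload": {
  "series": [
    [0,0,-0.01,0,0,0,0.65],
    [0,0,-0.02,0,0,0,0.72],
    [0,0,-0.025,0,0,0,0.77],
    [0,0,-0.025,0,0,0,0.8],
    [0,0,-0.025,0,0,0,0.805],
    [0,0,-0.025,0,0,0,0.805]
  ]
}}

```text
clock: 22.02
eef_pos: [569.7, -78.6, 187.7]
eef_rot: [-3.141, 0.0, -2.555]
wrist_force: [-0.0, 0.1, 0.3]
finger_gap: 18.6
finger_force: 0.0
```

>>> {"api": "jog_arm", "payload": {
  "series": [
    [0,0,0,0,0,-0.06,0.805],
    [0,0,0,0,0,-0.12,0.805],
    [0,0,0,0,0,-0.18,0.805],
    [0,0,0,0,0,-0.24,0.805],
    [0,0,0,0,0,-0.3,0.805],
    [0,0,0,0,0,-0.36,0.805],
    [0,0,0,0,0,-0.42,0.805],
    [0,0,0,0,0,-0.48,0.805]
  ]
}}

```text
clock: 22.68
eef_pos: [569.6, -78.7, 187.5]
eef_rot: [-3.141, 0.0, 2.97]
wrist_force: [0.8, -0.9, 0.1]
finger_gap: 18.6
finger_force: 0.7
```

>>> {"api": "jog_arm", "payload": {
  "series": [
    [0,0,0,0,0,-0.06,0.805],
    [0,0,0,0,0,-0.12,0.805],
    [0,0,0,0,0,-0.18,0.805],
    [0,0,0,0,0,-0.24,0.805],
    [0,0,0,0,0,-0.3,0.805],
    [0,0,0,0,0,-0.36,0.805],
    [0,0,0,0,0,-0.42,0.805],
    [0,0,0,0,0,-0.48,0.805]
  ]
}}

```text
clock: 23.35
eef_pos: [569.6, -78.6, 187.5]
eef_rot: [-3.141, -0.0, 2.216]
wrist_force: [0.4, -1.2, -1.0]
finger_gap: 18.2
finger_force: 0.6
```

>>> {"api": "jog_arm", "payload": {
  "series": [
    [0,0,0,0,0,-0.06,0.805],
    [0,0,0,0,0,-0.12,0.805],
    [0,0,0,0,0,-0.18,0.805],
    [0,0,0,0,0,-0.24,0.805],
    [0,0,0,0,0,-0.3,0.805],
    [0,0,0,0,0,-0.36,0.805],
    [0,0,0,0,0,-0.42,0.805],
    [0,0,0,0,0,-0.48,0.805]
  ]
}}

```text
clock: 24.02
eef_pos: [569.6, -78.6, 187.5]
eef_rot: [-3.141, -0.0, 1.462]
wrist_force: [-0.2, -0.0, -1.2]
finger_gap: 18.2
finger_force: 0.6
```

>>> {"api": "jog_arm", "payload": {
  "series": [
    [0,0,0,0,0,-0.06,0.805],
    [0,0,0,0,0,-0.12,0.805],
    [0,0,0,0,0,-0.18,0.805],
    [0,0,0,0,0,-0.24,0.805],
    [0,0,0,0,0,-0.3,0.805],
    [0,0,0,0,0,-0.36,0.805],
    [0,0,0,0,0,-0.42,0.805],
    [0,0,0,0,0,-0.48,0.805]
  ]
}}

```text
clock: 24.68
eef_pos: [569.6, -78.5, 187.6]
eef_rot: [-3.142, -0.0, 0.708]
wrist_force: [-0.7, -0.6, -1.0]
finger_gap: 18.5
finger_force: 0.4
```

>>> {"api": "jog_arm", "payload": {
  "series": [
    [0,0,0,0,0,-0.06,0.805],
    [0,0,0,0,0,-0.12,0.805],
    [0,0,0,0,0,-0.18,0.805],
    [0,0,0,0,0,-0.2,0.805],
    [0,0,0,0,0,-0.2,0.805],
    [0,0,0,0,0,-0.2,0.805]
  ]
}}

```text
clock: 25.18
eef_pos: [569.6, -78.6, 187.6]
eef_rot: [3.142, -0.0, 0.4]
wrist_force: [-0.2, 0.5, 0.5]
finger_gap: 18.2
finger_force: 0.0
```

>>> {"api": "jog_arm", "payload": {
  "series": [
    [0,0,0,0,0,0,0.82],
    [0,0,0,0,0,0,0.84],
    [0,0,0,0,0,0,0.86],
    [0,0,0,0,0,0,0.95],
    [0,0,0,0,0,0,0.95],
    [0,0,0,0,0,0,0.95]
  ],
  "grip_force": 15
}}

```text
clock: 25.68
eef_pos: [569.6, -78.6, 187.5]
eef_rot: [3.141, -0.0, 0.399]
wrist_force: [1.4, -0.4, -0.7]
finger_gap: 13.7
finger_force: 15.0
```

>>> {"api": "jog_arm", "payload": {
  "series": [
    [0,0,0,0,0,-0.03,0.95],
    [0,0,-0.001,0,0,-0.06,0.95],
    [0,0,-0.001,0,0,-0.09,0.95],
    [0,0,-0.002,0,0,-0.12,0.95],
    [0,0,-0.0025,0,0,-0.149,0.95],
    [0,0,-0.0025,0,0,-0.149,0.95],
    [0,0,-0.0025,0,0,-0.149,0.95]
  ]
}}

```text
clock: 26.27
eef_pos: [569.6, -78.6, 187.2]
eef_rot: [-3.142, 0.0, 0.166]
wrist_force: [0.4, 0.5, 0.6]
finger_gap: 13.7
finger_force: 15.0
```

Run:
```python
from h import *
S=snap('side','side7.png');s=manip.read_state();print(s['clock'],s['eef_pos'],s['eef_rot'],s['wrist_force'],s['moment'],s['finger_gap'],s['finger_force'])
g=cv2.cvtColor(cv2.imread('pics/side7.png'),cv2.COLOR_BGR2GRAY); print('     ',list(range(312,346)))
for r in range(228,258): print(r,*['%3d'%v for v in g[r,312:346]])
for a in (5,9.5,15):
  r=np.radians(a);print(a,[(z,proj(S,[*(O+32*np.array([np.cos(r),np.sin(r)])),z]).round(1)) for z in(183,191)])
```

```text
26.3167 [569.5588617  -78.57488523 187.22355572] [-3.14155874e+00  1.07125380e-04  1.66217832e-01] [-0.0692556   0.09500944 -0.7629196 ] [ 0.04356612  0.03342141 -0.03711847] 13.804780357684006 14.991635084152222
      [312, 313, 314, 315, 316, 317, 318, 319, 320, 321, 322, 323, 324, 325, 326, 327, 328, 329, 330, 331, 332, 333, 334, 335, 336, 337, 338, 339, 340, 341, 342, 343, 344, 345]
228  67  69  72  71  71  67  66  80 104 110 112 120 128 126 119 116 121 124 124 124 123 123 123 124 124 124 124 122 124 124 123 123 123 124
229  70  73  76  76  74  71  70  82 101 110 116 124 124 110  91  90 107 122 124 123 124 123 124 122 122 125 124 123 124 124 124 124 125 124
230  72  74  77  78  79  75  74  83  99 108 116 124 116  90  65  69  97 121 124 122 123 123 124 124 124 125 124 125 125 126 124 122 120 116
231  74  76  75  72  74  75  73  84  96 104 115 123 115  96  80  89 111 123 124 124 124 124 125 124 124 124 124 124 119 114 110 104  90  73
232  71  70  66  57  58  67  76  86  96 104 117 125 123 118 108 112 123 124 124 123 123 125 129 124 113 111 108 102  85  71  63  43  37  33
233  61  6
[... 2981 characters left out ...]
 103 104 103 105 109 106 101 100 105 110 115 121 118 121 126 135 157 171 171 172 172 171
255  67  71  74  76  86 100 101 101 101 103  99  98 104 110 111 111 111 108 101 100 107 107 112 125 117 115 122 135 155 170 171 173 172 172
256  64  69  72  81  92 100 101 100  96  95  98  98 104 109 112 112 111 109 102 101 108 105 110 115 113 128 147 154 161 170 170 171 172 171
257  61  66  73  85  97 100 100  95  90  95  97  98 105 110 112 111 111 108 104 108 109 104 114 117 117 143 171 172 172 170 169 170 170 169
5 [(183, array([338.2, 240.1])), (191, array([338.2, 237.5]))]
9.5 [(183, array([337.9, 239.4])), (191, array([337.9, 236.9]))]
15 [(183, array([337.4, 238.7])), (191, array([337.4, 236.1]))]
```

The ball's centre measures (338.3,239.4) px. For the ball over the rib with the tip at 80 mm it should be (337.9,239.4), so the screw is where it belongs, with the grip held. I'll hand in.

```bash
python3 -c "
from cell import manip
print(manip.sign_off())"
```

```text
the job is handed in; nothing more can be done
None
```

The job is handed in: the screen is fully down, and the screw was turned back until it dropped, then forward one full turn until its ball was over the rib. The gripper still holds the screw's head, the bowl and jar were not touched, and the clock read 26.3 s; sign-off returned no verdict.

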